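# Lock a model car's repair-stand clamp through its L-shaped slot

### The job

Lock the model car down on its repair stand: with the fingertips or the outside of the fingers, push the orange clamp knob along its slot to the corner, then sideways into the short leg all the way to its end, and leave it there. Only push the knob: do not pinch it, and push gently. Leave the car and everything else on the table where it is.

Things in the scene. Friction and masses are not known exactly. Their poses are not given: they have to be found in the camera images.
- stand: Repair stand, fixed, turned about z each time. Plywood base 220 x 570 x 10 mm; clamp housing at its -y end, cradle with the car at +y. The housing's flat aluminium top is 60 mm above the table and spans x -55..100, y -55..125 mm of this frame. The L-shaped slot in it runs from (0, 0) along +y to (0, 90), then along +x to (50, 90) mm. Origin at table height below the slot's start, z up.
- clamp_knob: Upright orange cylinder, 28 mm diameter, 44 mm tall, from 63 to 107 mm above the table, on a 12 mm pin in the slot. Origin at the centre of its underside. It only slides; it cannot be lifted. Nothing stands on the housing beside it. It resists with about 1.5 N of friction plus 12 N per m/s, and stays where it is left.
- clamp_slide (a joint): Knob travel, m, along the stand's +y: 0 at the slot's start, 0.090 at the corner (play 0.002 either way). A steel claw with an orange tip moves with it towards the car and at the corner reaches over the car's tail plate without touching it.
- clamp_cross (a joint): Knob travel, m, along the stand's +x: 0 in the long leg (play 0.002 either way), 0.050 at the end of the short leg, where rubber starts at 0.052. It can grow only when the knob is at the corner.
- slot_corner (a point): Middle of the slot's corner, in the housing's top face (60 mm above the table). The slot is 16 mm wide. Its wall beyond the corner (+y side) is lined with black rubber that yields about 1 mm per 3 N (up to 12 mm) and springs back.
- slot_end (a point): Where the pin's centre stands when the knob is at the end of the short leg, in the housing's top face. The slot's end wall lies 8 mm further, lined with the same yielding rubber.
- car: Model off-road car, black and lime, 270 mm long, 206 mm wide over the wheels, 0.95 kg, loose on the stand's cradle with its tail towards the clamp; its roof is 122 mm above the table. Origin at the underside of the chassis plate's centre, about 387 mm from the stand's origin along the stand's +y.
- spare_wheel: Black tyre lying flat, 72 mm diameter, 35 mm tall, on the table at the -y end of the stand. Origin under its centre. Bystander.
- nut_jar: Small clear jar, 36 mm diameter, 40 mm tall, black cap, on the stand's plywood base between housing and car. Origin under its centre. Bystander.
- screwdriver: Red-handled screwdriver, 170 mm long, lying on the table on the stand's +x side. Its x axis runs along it towards the tip. Bystander.
- transmitter: Black pistol-shaped radio transmitter standing on its foot, 90 x 110 mm, 157 mm tall. Origin under its foot. Bystander.
- drink_bottle: Blue drink bottle, 72 mm diameter, 190 mm tall, black cap. Origin under its centre. Bystander.
- spray_can: Red and white spray can, 60 mm diameter, 170 mm tall. Origin under its centre. Bystander.

How it is judged:
By the outcome, as a careful person would: the job done as asked, in the order asked, and still so for the second after the job is handed in, with the robot touching nothing.
It also fails if it takes over 51 s, if anything falls off the work surface, if the arm or the gripper's body presses on something with over 40 N, if the wrist force passes 120 N, or if a joint passes its speed limit or range.

### The arm

A 6-joint arm with a two-finger parallel gripper is mounted at the origin on the work surface. World frame = base frame: x ahead of the robot, y to its left, z up, the work surface at z = 0. Lengths are in mm, angles in rad, forces in N, time in s.
With the tool pointing down it reaches from about 350 to 775 mm from the base axis. Payload 7.3 kg.
Tool frame: the origin (TCP) lies midway between the tips of the shut fingers; the grasp point (between the pads) lies 19 mm behind it; z points along the fingers, y is the line along which they close (so a half turn about z gives the same grasp; the last joint's range is limited). The gripper opens to 92 mm and grips with 3 to 60 N. Pads are 19 mm wide; open, the fingers measure 130 mm over their backs; the gripper's body (75 mm by 190 mm) begins 47 mm behind the grasp point.
Start: joints at [-1.383, 0.342, 1.524, -0, 1.275, -0.146], TCP at [172.031, -496.034, 226.741] pointing down, gripper open.
Joint ranges: [-2.53, 2.53], [-0.77, 2.02], [0.04, 2.7], [-1, 4.14], [0.28, 2.66], [-3.11, 3.11]. Speed limits (rad/s): [2.57, 2.57, 3.14, 3.14, 3.14, 3.14].

### API

Orientations are given as [roll, pitch, yaw] about the fixed x, y, z axes, in that order (R = Rz(yaw) Ry(pitch) Rx(roll)).
In Python, from plant import bot gives the robot as it stands.
- The arm moves only by the tool jog_arm, never from a script. Its arguments are lists of equal length, an entry for each row: "dp": the shift along the tool's x, y, z in m, a list of three; "twist": the turn about the tool's z in degrees. A call has 1 to 10 rows; each row shifts and turns the commanded pose from where the row before left it, along the tool's axes as they then stand; what a row does not reach is not made up. A row lasts 1/8 s, in which the tool goes at most 62.5 mm and 10.7 degrees, less where a joint would pass 70% of its speed; a pose out of reach is approached as far as the arm can. A call is refused whole if a number of a shift passes 0.0625 or a number of a turn 10.7, either way. A call with a gripper value outside its range is refused whole. "jaw" is the finger opening in m, from 0 to 0.0918, set as the call begins (left out, the last holds). The fingers move at their own pace and stop on an object; the grip force is fixed at half the most. Time passes only in rows, so rows that do not move let the fingers close. It gives the time, the measured TCP pose, the force, the opening and the grip force at its end, in the units of the state.
- bot.get_obs(): the state, without advancing time (a new reading comes with each control period).
- bot.capture(name): name is "side" or "top" or "wrist"; returns the picture (384x512x3 uint8, blue, green, red); there is no depth.
- bot.camera_params(name): a dict with "fx", "fy", "cx", "cy" (pixels), "R" (3x3) and "t" (3): a world point X has camera coordinates R X + t. Camera axes: x right, y down, z forward; pixel columns grow to the right and rows downward; lengths in mm; the calibration is good to about 2 mm. A picture is of the moment at which its call begins: read the wrist's pose just before it. camera_params takes no time and is no camera call; for the wrist camera it gives the pose at the moment of the call.
- bot.close_job(): hands the job in; it is judged then, once.
Trained networks look in the newest picture that a camera, given by its name, has taken for a name from the list of things; names that differ only in an ending like _2 or _b are one class to them, and where a whole thing is asked for, a point or a joint stands for the part that bears it (a point fixed in the world has none). Each returns a list of dicts, best first, with "confidence" (0 to 1); they miss things now and then, are a little off and sometimes report something else, mostly with a low value. They report only what shows in the picture. A call takes as long as a camera call.
- bot.find_in(camera, label): "bbox" ([centre column, centre row, width, height] in pixels, round what is visible of it).
- bot.masks_of(camera, label): "pixels" (384x512 bool, what is visible of it) and "bbox" ([centre column, centre row, width, height] in pixels, round what is visible of it).
The state is a dict: "time": time; "joint_positions": joint angles; "dq": joint speeds; "tau": joint torques, N m; "tool_pos": TCP position; "tcp_rot": TCP orientation; "contact_force": force on the tool from outside, world axes, zero at the start; "moment": the same for the moment, N m; "grip_width": finger opening in mm; "finger_force": force on a finger pad.
Only numpy, scipy, OpenCV 4.12 (cv2) and the standard library are available. Lean on these libraries where they do the work, as an engineer would, in place of code of your own. Each camera call takes 0.05 s, during which the arm holds its last target. There are 200 camera calls.

## Working session

There is one attempt and no reset: what is moved stays moved. The work goes in short steps, Python scripts to look and compute and a tool call to move; the robot and the scene stay as the last step left them, time stands still between calls to the robot, and variables do not carry over. Pictures are saved under pics/ and viewed, at most 10 in all, crops included, and the job is handed in when it is done.

Besides the shell and the picture viewer there is one more tool, called after "Emit:" as name(argument=value, ...) on one line, values as JSON. jog_arm: Moves the arm, as the interface text tells. Its arguments: {"type":"object","properties":{"dp":{"type":"array"},"twist":{"type":"array"},"jaw":{"type":"number"}},"required":["dp","twist"]}

```bash
mkdir -p pics; cat > h.py <<'E'
import numpy as np, cv2
from plant import bot
def ray(cam,u,v,z):
    p=bot.camera_params(cam); R=np.array(p["R"]); t=np.array(p["t"]).ravel()
    d=R.T@np.array([(u-p["cx"])/p["fx"],(v-p["cy"])/p["fy"],1]); c=-R.T@t
    return c+d*(z-c[2])/d[2]
def proj(cam,X):
    p=bot.camera_params(cam); q=np.array(p["R"])@np.array(X)+np.array(p["t"]).ravel()
    return np.array([p["fx"]*q[0]/q[2]+p["cx"],p["fy"]*q[1]/q[2]+p["cy"]])
E
python3 - <<'E'
from h import *
o=bot.get_obs();print(o["time"],o["tool_pos"],o["tcp_rot"],o["grip_width"])
a=bot.capture("top");b=bot.capture("side")
cv2.imwrite("pics/a.png",cv2.resize(a,(768,576)));cv2.imwrite("pics/b.png",cv2.resize(b,(768,576)))
for c in("top","side"):
  p=bot.camera_params(c);print(c,p["fx"],(-np.array(p["R"]).T@np.array(p["t"]).ravel()).round())
  for l in("clamp_knob","stand","car","spare_wheel","nut_jar","transmitter","drink_bottle","spray_can"):
    for r in bot.find_in(c,l)[:2]:
      print(c,l,round(r["confidence"],2),np.round(r["bbox"]),ray(c,*r["bbox"][:2],{"clamp_knob":95,"car":60}.get(l,60)).round())
E
```

```text
0.0 [ 171.94532501 -495.60341093  226.02306275] [-3.14001685e+00 -2.13796930e-04  3.33828585e-01] 91.83595776448874
top 481.9898812562658 [ 314.  -59. 1355.]
top clamp_knob 0.52 [251. 213.  10.  12.] [526. -69.  95.]
top stand 0.26 [222. 227.  74.  33.] [497.  13.  60.]
top spare_wheel 0.79 [300. 194.  30.  29.] [ 575. -206.   60.]
top nut_jar 0.28 [249. 215.   8.  11.] [526. -62.  60.]
top transmitter 0.72 [406. 231.  62.  48.] [ 459. -481.   60.]
top drink_bottle 0.68 [392. 183.  36.  32.] [ 592. -459.   60.]
top spray_can 0.87 [349. 144.  35.  34.] [ 712. -353.   60.]
top spray_can 0.57 [183. 239. 206. 131.] [471. 118.  60.]
side 360.223121466964 [ 62. 648. 550.]
side clamp_knob 0.72 [274. 186.  15.  20.] [506. -39.  95.]
side clamp_knob 0.64 [262. 203.  40.  54.] [482.  50.  95.]
side car 0.83 [202. 293. 161. 132.] [416. 322.  60.]
side spare_wheel 0.54 [286. 177.  18.   9.] [ 543. -156.   60.]
side nut_jar 0.61 [231. 229.  19.  25.] [502. 139.  60.]
side nut_jar 0.4 [275. 187.   8.  20.] [537. -89.  60.]
side transmitter 0.88 [359. 149.  36.  58.] [ 463. -499.   60.]
side drink_bottle 0.78 [321. 134.  23.  60.] [ 633. -540.   60.]
side spray_can 0.31 [357. 148.  36.  59.] [ 470. -501.   60.]
```

View pics/a.png

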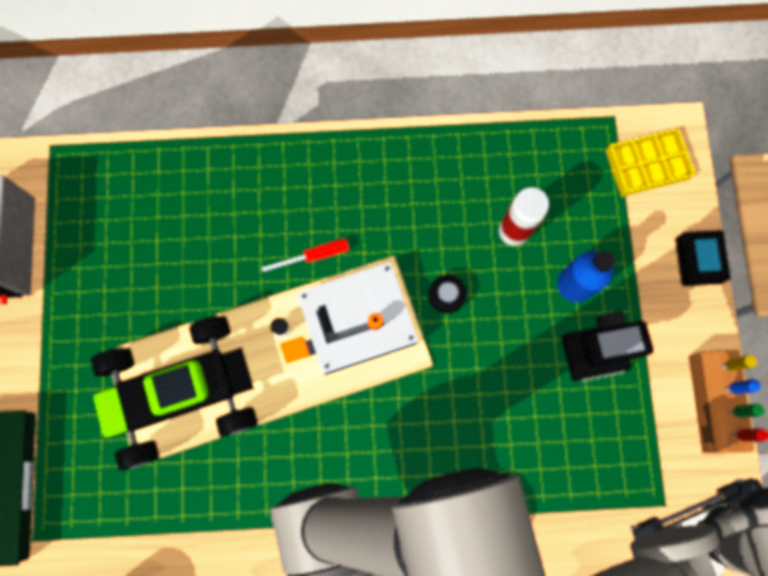

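View pics/b.png

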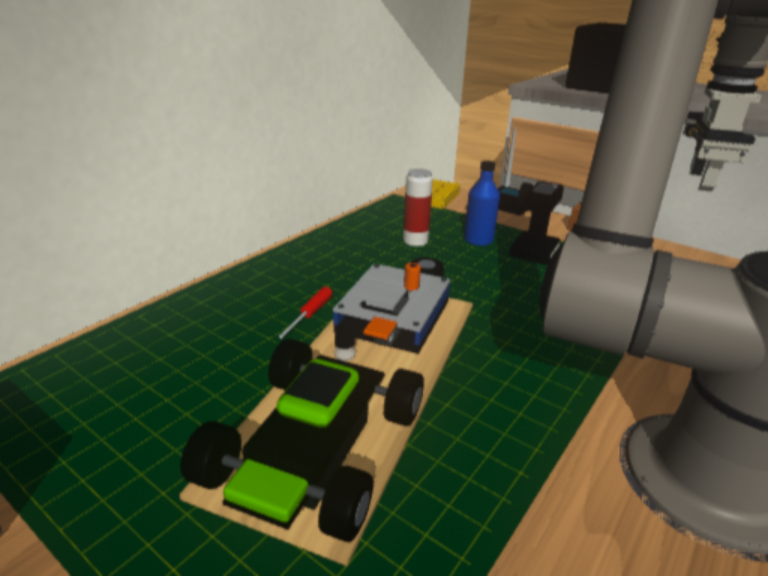

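The top view shows the knob at about (375,321) of the 768-wide picture. The slot runs left to about (330,335) and then up to about (322,308). The housing's top corners are near (302,296), (394,258), (417,345) and (325,372). The jar is at (280,326). The side view agrees: the tool is far to the right, and nothing stands beside the knob.

```bash
cat >> h.py <<'E'
from scipy.optimize import least_squares
def fitstand(cam,img,s0,show=None):
    """fit stand x,y,yaw: housing-top outline against the bright grey blob"""
    hsv=cv2.cvtColor(img,cv2.COLOR_BGR2HSV)
    m=((hsv[...,1]<45)&(hsv[...,2]>120)).astype(np.uint8)
    n,l,st,ce=cv2.connectedComponentsWithStats(m)
    c=proj(cam,[*(loc(s0,[45,20])),60]); k=l[int(round(c[1])),int(round(c[0]))]
    cs,_=cv2.findContours((l==k).astype(np.uint8),cv2.RETR_EXTERNAL,cv2.CHAIN_APPROX_NONE)
    q=max(cs,key=cv2.contourArea); q=cv2.convexHull(q)[:,0].astype(float)
    dense=np.vstack([np.linspace(a,b,20,endpoint=False) for a,b in zip(q,np.roll(q,-1,0)) if np.hypot(*(a-b))>3])
    W=np.array([ray(cam,*p,60)[:2] for p in dense])
    def res(s):
        P=(W-s[:2])@np.array([[np.cos(s[2]),-np.sin(s[2])],[np.sin(s[2]),np.cos(s[2])]])
        a=np.abs(P-[22.5,35])-[77.5,90]
        return np.where((a>0).all(1),np.hypot(*a.T),a.max(1))
    r=least_squares(res,s0,loss="soft_l1",f_scale=2,x_scale=[10,10,.1])
    return r.x,np.sqrt(np.mean(r.fun**2)),dense
def loc(s,p):
    c,n=np.cos(s[2]),np.sin(s[2]); return np.array([s[0]+c*p[0]-n*p[1],s[1]+n*p[0]+c*p[1]])
E
python3 - <<'E'
from h import *
W=[ray("top",u/1.5,v/1.5,60)[:2] for u,v in((302,296),(394,258),(417,345),(325,372))]
print(np.round(W),[round(np.hypot(*(W[i]-W[(i+1)%4]))) for i in range(4)])
k=ray("top",375/1.5,321/1.5,107);print("knob",k)
s0=[k[0],k[1],.28];img=bot.capture("top")
s,e,d=fitstand("top",img,s0);print(s,e)
for n,p,z in(("start",(0,0),60),("corner",(0,90),60),("end",(50,90),60)):print(n,loc(s,p),proj("top",[*loc(s,p),z])*1.5)
E
```

```text
[[ 581.   65.]
 [ 644. -107.]
 [ 480. -138.]
 [ 441.   29.]] [183, 167, 172, 145]
knob [520.09476365 -65.09719624 107.        ]
[ 5.24663726e+02 -6.97558687e+01  2.55198411e-01] 1.6885726285816032
start [524.66372577 -69.75586866] [377.53584442 322.61081468]
corner [501.94435985  17.32932189] [330.06584888 337.66820372]
end [550.32502127  29.95119184] [322.01821322 311.69480676]
```

The fitted housing (RMS 1.7 mm) predicts the corner and the end where the picture shows them. I now move to behind the knob, staying high, with the fingers shut.

Emit:
jog_arm(dp=[[0,0,0],[0.045,-0.027,0],[0.045,-0.027,0],[0.045,-0.027,0],[0.045,-0.027,0],[0.045,-0.027,0],[0.045,-0.027,0],[0.045,-0.027,0],[0.045,-0.027,0],[0.045,-0.027,0]], twist=[4.5,0,0,0,0,0,0,0,0,0], jaw=0)

```text
time: 2.2
tool_pos: [503.7, -157.3, 226.9]
tcp_rot: [3.141, -0.0, 0.255]
contact_force: [0.0, 0.2, -0.1]
grip_width: 1.1
finger_force: 0.0
```

```bash
python3 - <<'E'
from h import *
s0=[524.7,-69.8,.255]
o=bot.get_obs();d=o["tool_pos"][:2]-loc(s0,[0,0]);c,n=np.cos(.255),np.sin(.255)
print(o["time"],o["tool_pos"],o["tcp_rot"],o["grip_width"],"stand:",c*d[0]+n*d[1],-n*d[0]+c*d[1])
a=bot.capture("wrist");
for nm,p,z in(("start",(0,0),107),("corner",(0,90),60),("end",(50,90),60)):
  q=proj("wrist",[*loc(s0,p),z]);print(nm,q)
  if z==60: cv2.circle(a,tuple(int(v) for v in q),3,(0,0,255),1)
for r in bot.find_in("wrist","clamp_knob"): print(r["confidence"],r["bbox"],ray("wrist",*r["bbox"][:2],107))
cv2.imwrite("pics/c.png",a)
E
```

```text
2.2 [ 503.70186593 -157.27797335  226.87552969] [ 3.14108842e+00 -3.38969181e-04  2.55304902e-01] 1.121554405616287 stand: -42.38504075011767 -79.35254108788388
start [181.87059909 147.1417236 ]
corner [115.47777821 142.27666594]
end [109.50454424  97.13571254]
0.62 [176.4, 142.6, 33.2, 29.1] [525.4428169  -66.12483749 107.        ]
```

View pics/c.png

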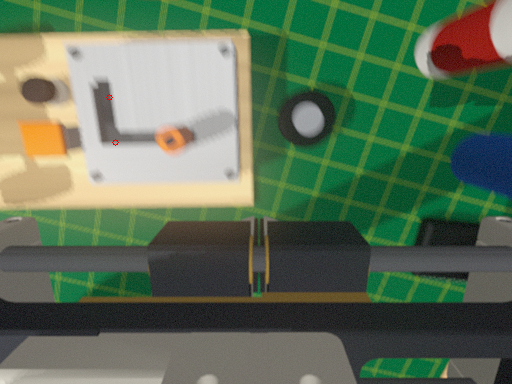

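The wrist view shows the knob ring at (172,139), the slot corner at about (107,137) and the slot end at about (101,87). All are about 9 px left and 6 px above the prediction, so I will refit from the settled wrist picture.

```bash
python3 - <<'E'
from h import *
s0=[524.7,-69.8,.255]
p0=bot.camera_params("wrist");a=bot.capture("wrist")
s,e,d=fitstand("wrist",a,s0);print("wrist",s,e)
print(np.round(d.min(0)),np.round(d.max(0)))
st,et,dt=fitstand("top",bot.capture("top"),s0);print("top",st,et)
for p in((0,0),(0,90),(50,90)):print(proj("wrist",[*loc(s,p),60]))
for c in("top","wrist"):
  for r in bot.masks_of(c,"clamp_knob")[:1]:
    print(c,r["confidence"],r["bbox"],[ray(c,*r["bbox"][:2],z)[:2].round(1) for z in(85,107)])
print(bot.get_obs()["tool_pos"], (-np.array(p0["R"]).T@np.array(p0["t"]).ravel()).round(1))
w=a[30:200,60:260];cv2.imwrite("pics/d.png",cv2.resize(w,None,fx=4,fy=4)[:600])
E
```

```text
wrist [ 5.21303982e+02 -7.38244913e+01  2.66899576e-01] 2.0348734853182777
[70. 47.] [242. 188.]
top [ 593.68317805 -234.94594014    1.00546895] 93.51123399228096
[191.61117501 140.87635865]
[114.20835785 141.70018076]
[107.49682278  96.39136752]
wrist 0.73 [180.4, 145.2, 34.1, 32.4] [array([517.1, -69.5]), array([521. , -74.8])]
[ 501.97022283 -159.24967027  226.63176371] [ 573.7 -137.9  384.8]
```

View pics/d.png

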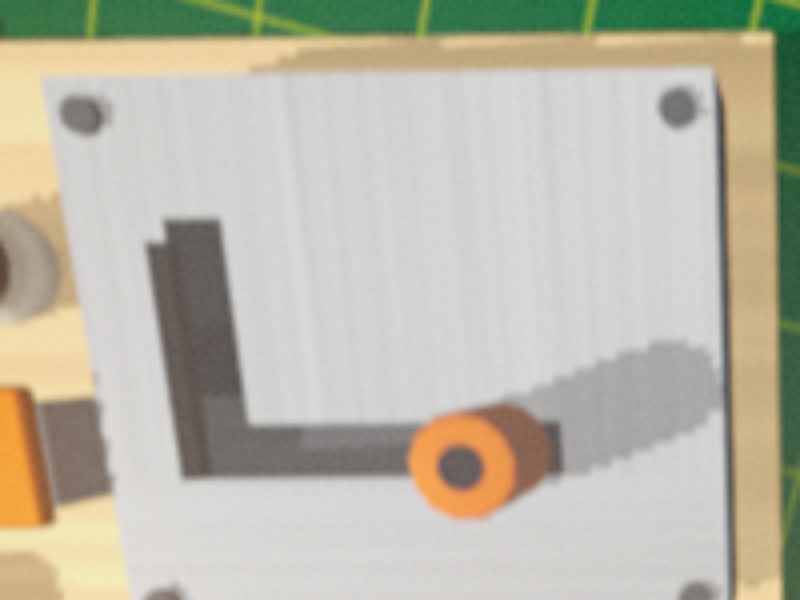

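The crop shows the slot's inner corner at (247,425), the slot's start end at x=560 and the knob's top at (462,466). The first picture had been taken before the arm settled. I fit the stand from these points.

```bash
python3 - <<'E'
from h import *
C=[((43,77),(100,125)),((715,68),(100,-55)),((247,425),(8,82)),((560,475),(-8,-8)),((560,425),(8,-8)),((203,475),(-8,98))]
W=np.array([ray("wrist",60+u/4-.4,30+v/4-.4,60)[:2] for (u,v),_ in C]);P=[p for _,p in C]
r=least_squares(lambda s:np.ravel([w-loc(s,p) for w,p in zip(W,P)]),[524.7,-69.8,.255],x_scale=[10,10,.1])
s=r.x;print(s,r.fun.reshape(-1,2).round(1))
k=ray("wrist",60+462/4-.4,30+466/4-.4,107)[:2]
c,n=np.cos(s[2]),np.sin(s[2]);L=lambda w:(c*(w-s[:2])[0]+n*(w-s[:2])[1],-n*(w-s[:2])[0]+c*(w-s[:2])[1])
print("knob",k,L(k),"tcp",L(bot.get_obs()["tool_pos"][:2]))
E
```

```text
[ 5.19923820e+02 -7.70363395e+01  2.58210609e-01] [[-0.6 -0.8]
 [ 0.6  0.1]
 [-0.6  0.3]
 [ 0.4  1. ]
 [-0.9 -0.2]
 [ 1.3 -0.4]]
knob [518.83862626 -69.83971654] (np.float64(0.7884466818401092), np.float64(7.235148796070608)) tcp (np.float64(-38.351654413058654), np.float64(-74.90336438034694))
```

Emit:
jog_arm(dp=[[0.019,-0.013,0],[0.019,-0.013,0],[0,0,0.03],[0,0,0.035],[0,0,0.035],[0,0,0.03],[0,0,0.02],[0,0,0],[0,0,0]], twist=[0,0,0,0,0,0,0,0,0])

```text
time: 3.62
tool_pos: [533.0, -124.9, 77.7]
tcp_rot: [3.141, -0.001, 0.254]
contact_force: [-0.1, -0.1, 0.2]
grip_width: 0.6
finger_force: 0.0
```

```bash
cat >> h.py <<'E'
S=np.array([519.9,-77.0,.2582])
def L(w):
    c,n=np.cos(S[2]),np.sin(S[2]);d=np.array(w[:2])-S[:2];return np.array([c*d[0]+n*d[1],-n*d[0]+c*d[1]])
E
python3 - <<'E'
from h import *
o=bot.get_obs();print(o["time"],o["tool_pos"],o["tcp_rot"],"stand",L(o["tool_pos"]),o["contact_force"])
a=bot.capture("wrist");cv2.imwrite("pics/e.png",a)
E
```

```text
3.625 [ 533.00498748 -124.89145915   77.69847259] [ 3.14063172e+00 -1.10867127e-03  2.53969099e-01] stand [  0.44193675 -49.65014852] [-0.05450426 -0.11073153  0.24993261]
```

View pics/e.png

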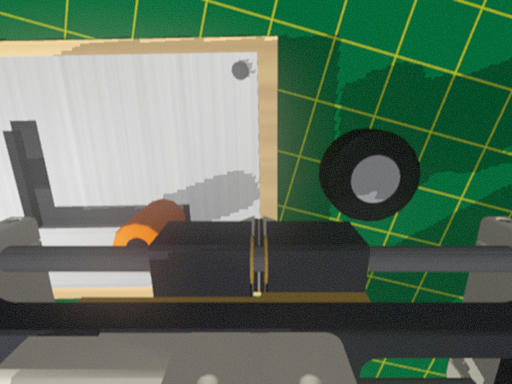

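The fingers are down behind the knob: the knob is at about (150,225), the left finger's edge is at about x=150, and nothing is touching. I start to push.

Emit:
jog_arm(dp=[[0,-0.006,0],[0,-0.006,0],[0,-0.006,0],[0,-0.006,0],[0,-0.006,0],[0,-0.006,0],[0,-0.006,0],[0,-0.006,0],[0,0,0]], twist=[0,0,0,0,0,0,0,0,0])

```text
time: 4.8
tool_pos: [520.5, -76.8, 76.7]
tcp_rot: [-3.141, 0.0, 0.256]
contact_force: [-0.4, 0.3, -0.0]
grip_width: 0.2
finger_force: 0.0
```

```bash
cat > st.py <<'E'
from h import *
bot.capture("top");bot.capture("wrist")
o=bot.get_obs();print(o["time"],o["tool_pos"][2],"stand",L(o["tool_pos"]),o["contact_force"])
for c in("top","wrist"):
  for r in bot.masks_of(c,"clamp_knob")[:2]:
    print(c,round(r["confidence"],2),np.round(r["bbox"]),L(ray(c,*r["bbox"][:2],100)))
E
python3 st.py
```

```text
4.9 76.69132456751045 stand [ 0.72243861 -0.37365032] [-0.6203053   0.13899054  0.43879728]
wrist 0.97 [207. 210.  48.  22.] [23.12728849 24.8013281 ]
wrist 0.64 [173. 167. 345. 264.] [45.85124901 40.81057729]
```

```bash
python3 - <<'E'
from h import *
a=bot.capture("wrist");b=bot.capture("side")
cv2.imwrite("pics/f.png",np.hstack([cv2.resize(a[100:330,0:400],(400,230)),cv2.resize(b[140:255,200:400],(400,230))]))
E
```

```text
(no output)
```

View pics/f.png

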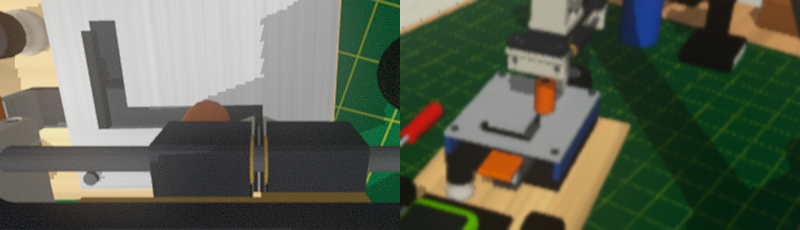

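The knob is ahead of the finger's outside and has moved to about y=29, with the side view agreeing. I continue.

Emit:
jog_arm(dp=[[0,-0.006,0],[0,-0.006,0],[0,-0.006,0],[0,-0.006,0],[0,-0.006,0],[0,-0.006,0],[0,-0.006,0],[0,-0.006,0],[0,0,0]], twist=[0,0,0,0,0,0,0,0,0])

```text
time: 6.22
tool_pos: [508.5, -30.3, 76.7]
tcp_rot: [-3.141, -0.0, 0.256]
contact_force: [-0.0, -0.2, -0.6]
grip_width: 0.3
finger_force: 0.0
```

```bash
cat > st.py <<'E'
from h import *
import sys
b=bot.capture("side");a=bot.capture("wrist");t=bot.capture("top")
o=bot.get_obs();print(o["time"],o["tool_pos"][2],"stand",L(o["tool_pos"]),o["contact_force"])
for r in bot.masks_of("side","clamp_knob"):
    print("side",round(r["confidence"],2),np.round(r["bbox"]),L(ray("side",*r["bbox"][:2],85)))
cv2.imwrite(sys.argv[1],np.vstack([np.hstack([cv2.resize(a[100:330,0:400],(400,230)),cv2.resize(b[140:255,200:400],(400,230))]),cv2.resize(t[150:265,150:350],(800,370),interpolation=2)[:, :]]))
E
python3 st.py pics/g.png
```

```text
6.375 76.75817848631822 stand [ 0.96742781 47.45896581] [0.58381002 0.31809566 0.56559618]
side 0.47 [265. 196.  15.  20.] [ 5.66034807 82.88932805]
```

View pics/g.png

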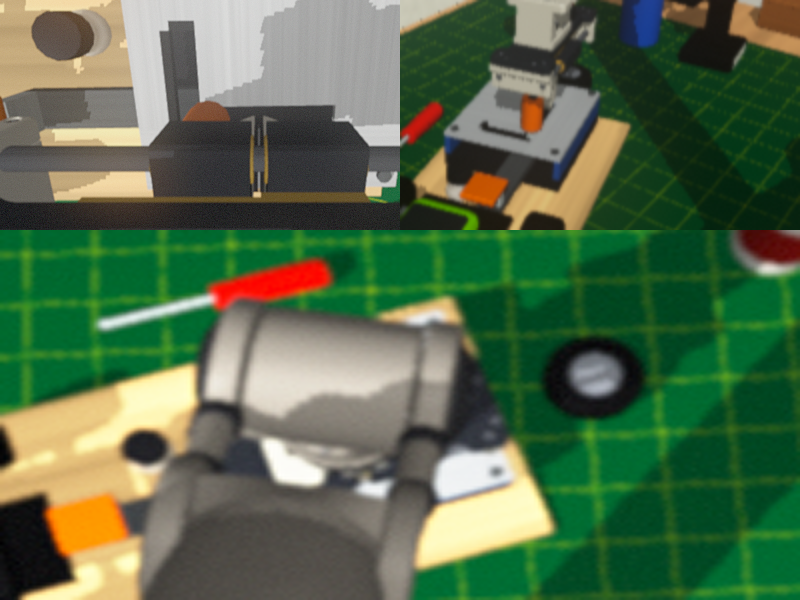

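The knob is on the finger at about y=78, almost at the corner: in the wrist crop the short leg spans columns 168–197 and the knob is at 208. I creep in and watch the force.

Emit:
jog_arm(dp=[[0,-0.004,0],[0,-0.004,0],[0,0,0],[0,0,0]], twist=[0,0,0,0])

```text
time: 6.92
tool_pos: [506.4, -23.1, 76.7]
tcp_rot: [-3.141, 0.0, 0.255]
contact_force: [-0.4, -0.4, 0.0]
grip_width: 0.4
finger_force: 0.0
```

Emit:
jog_arm(dp=[[0,-0.002,0],[0,0,0],[0,0,0]], twist=[0,0,0])

```text
time: 7.3
tool_pos: [505.9, -21.3, 76.7]
tcp_rot: [-3.142, 0.0, 0.255]
contact_force: [-0.8, -0.6, -0.3]
grip_width: 0.1
finger_force: 0.3
```

Emit:
jog_arm(dp=[[0,-0.002,0],[0,0,0],[0,0,0]], twist=[0,0,0])

```text
time: 7.68
tool_pos: [505.4, -19.3, 76.7]
tcp_rot: [-3.142, 0.0, 0.255]
contact_force: [-0.6, -1.1, 1.1]
grip_width: -0.2
finger_force: 0.4
```

Emit:
jog_arm(dp=[[0,-0.002,0],[0,0,0],[0,0,0]], twist=[0,0,0])

```text
time: 8.05
tool_pos: [504.9, -17.4, 76.7]
tcp_rot: [-3.141, 0.0, 0.255]
contact_force: [-0.6, -0.7, 0.7]
grip_width: 0.5
finger_force: 0.3
```

```bash
python3 st.py pics/h.png
```

```text
8.2 76.6916280960772 stand [ 0.81013672 61.44271543] [-0.28481699 -0.60167017  0.01832261]
side 0.58 [263. 200.  13.  18.] [  4.78358259 101.11793126]
side 0.46 [218. 278. 194. 198.] [-21.36348562 390.03974174]
```

View pics/h.png

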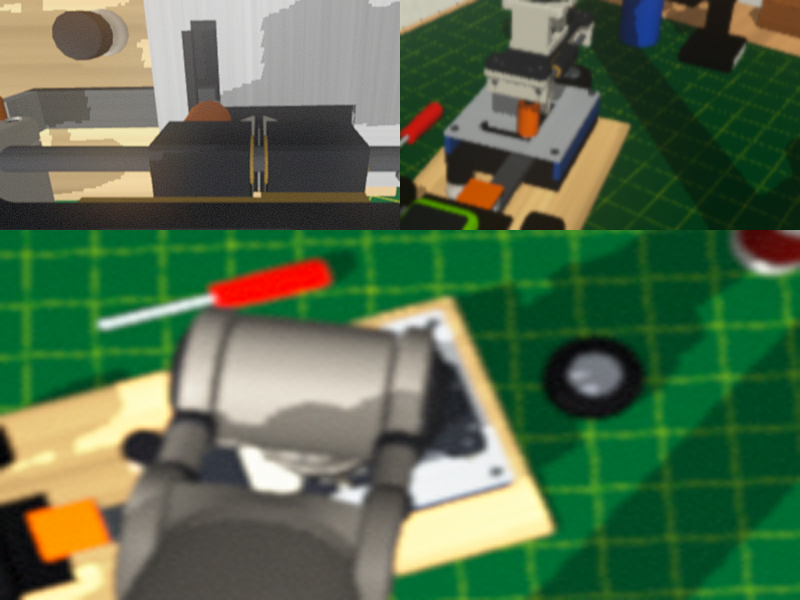

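The knob (column 208) is now nearly centred on the short leg (columns 192–220). I take small steps until the rubber is felt.

Emit:
jog_arm(dp=[[0,-0.0015,0],[0,0,0],[0,0,0]], twist=[0,0,0])

```text
time: 8.62
tool_pos: [504.6, -16.0, 76.7]
tcp_rot: [3.142, -0.0, 0.255]
contact_force: [-0.6, -1.0, -0.2]
grip_width: 0.5
finger_force: 0.5
```

Emit:
jog_arm(dp=[[0,-0.001,0],[0,0,0],[0,0,0]], twist=[0,0,0])

```text
time: 9.0
tool_pos: [504.4, -15.0, 76.7]
tcp_rot: [3.142, -0.0, 0.255]
contact_force: [0.1, -1.7, 0.1]
grip_width: 0.9
finger_force: 0.6
```

Emit:
jog_arm(dp=[[0,-0.001,0],[0,0,0],[0,0,0]], twist=[0,0,0])

```text
time: 9.38
tool_pos: [504.1, -14.1, 76.7]
tcp_rot: [3.142, 0.0, 0.255]
contact_force: [0.4, -2.1, 0.3]
grip_width: 0.7
finger_force: 0.8
```

Emit:
jog_arm(dp=[[0,-0.001,0],[0,0,0],[0,0,0]], twist=[0,0,0])

```text
time: 9.75
tool_pos: [503.9, -13.4, 76.7]
tcp_rot: [3.141, -0.0, 0.255]
contact_force: [-1.2, -5.7, -1.0]
grip_width: 0.6
finger_force: 2.4
```

The rubber is touched, so the knob is at the corner. I back off, go round to the -x side and line up with the short leg.

Emit:
jog_arm(dp=[[0,0.008,0],[0,0.012,0],[-0.022,0,0],[-0.022,0,0],[0,-0.015,0],[0,-0.015,0],[0,-0.014,0],[0,0,0],[0,0,0]], twist=[0,0,0,0,0,0,0,0,0])

```text
time: 10.88
tool_pos: [455.6, -0.8, 76.7]
tcp_rot: [3.141, -0.0, 0.256]
contact_force: [0.2, 0.1, -0.5]
grip_width: 0.3
finger_force: 0.0
```

```bash
python3 st.py pics/i.png
```

```text
11.025 76.68246769994711 stand [-42.9959886   89.69244463] [ 0.30725285 -0.0535559   0.16571813]
```

View pics/i.png

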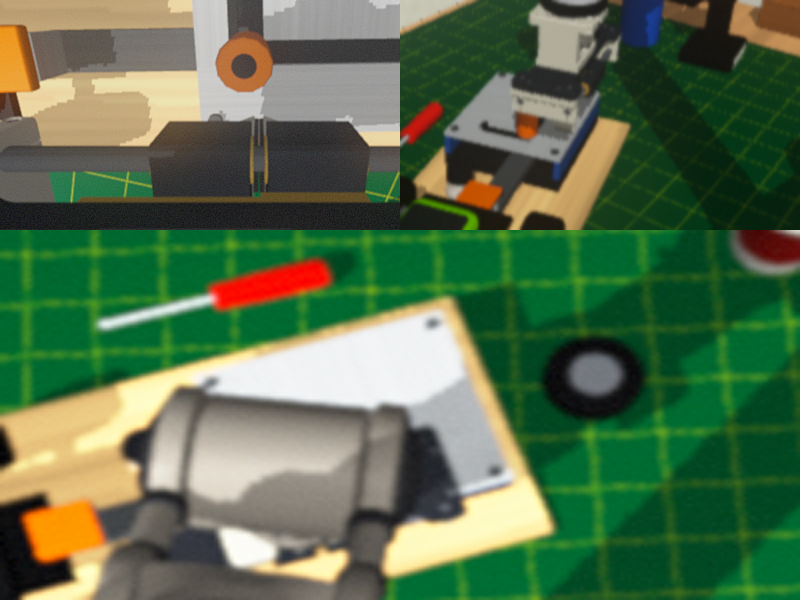

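The knob sits in the corner at column 245 of the wrist crop, and the short leg leads up from it. The finger centre is at column 259, so I shift about 6 mm further +y and then push along +x.

Emit:
jog_arm(dp=[[0,-0.006,0],[0.006,0,0],[0.006,0,0],[0.006,0,0],[0.006,0,0],[0.006,0,0],[0.006,0,0],[0.006,0,0],[0,0,0]], twist=[0,0,0,0,0,0,0,0,0])

```text
time: 12.2
tool_pos: [495.1, 15.5, 76.7]
tcp_rot: [3.141, -0.001, 0.255]
contact_force: [-0.1, 0.7, -0.6]
grip_width: 0.5
finger_force: 0.0
```

```bash
python3 - <<'E'
from h import *
a=bot.capture("wrist");o=bot.get_obs();print("stand",L(o["tool_pos"]),o["contact_force"])
for r in bot.masks_of("wrist","clamp_knob")[:2]: print(round(r["confidence"],2),r["bbox"],L(ray("wrist",*r["bbox"][:2],107)))
E
```

```text
stand [-0.51234108 95.79175931] [ 0.18535526 -0.13485864  0.7612516 ]
0.58 [256.4, 201.7, 55.1, 71.0] [28.61799073 95.75210992]
```

Emit:
jog_arm(dp=[[0.005,0,0],[0.005,0,0],[0.005,0,0],[0.005,0,0],[0,0,0],[0,0,0]], twist=[0,0,0,0,0,0])

```text
time: 13.05
tool_pos: [514.2, 20.4, 76.8]
tcp_rot: [3.141, -0.001, 0.255]
contact_force: [1.1, 0.5, -0.5]
grip_width: 0.5
finger_force: 0.0
```

```bash
python3 - <<'E'
from h import *
a=bot.capture("wrist");o=bot.get_obs();print("stand",L(o["tool_pos"]),o["contact_force"])
for r in bot.masks_of("wrist","clamp_knob")[:2]: print(round(r["confidence"],2),r["bbox"],L(ray("wrist",*r["bbox"][:2],107)))
cv2.imwrite("pics/j.png",np.hstack([a[90:330,60:400],cv2.resize(bot.capture("side")[150:250,210:350],None,fx=2.4,fy=2.4)]))
E
```

```text
stand [19.18238791 95.62859721] [-0.69640911 -0.65078563  0.3275359 ]
0.72 [257.4, 202.8, 56.7, 67.9] [47.79520913 95.16553798]
0.65 [157.8, 226.1, 243.3, 113.1] [ 35.81204679 144.8361399 ]
```

The knob keeps its place relative to the finger, so it is travelling with it. I creep to the end and watch the force.

Emit:
jog_arm(dp=[[0.002,0,0],[0.002,0,0],[0,0,0],[0,0,0]], twist=[0,0,0,0])

```text
time: 13.7
tool_pos: [517.7, 21.5, 76.7]
tcp_rot: [3.141, -0.0, 0.255]
contact_force: [-1.9, -1.4, 0.5]
grip_width: 0.2
finger_force: 0.3
```

Emit:
jog_arm(dp=[[0.0015,0,0],[0,0,0],[0,0,0]], twist=[0,0,0])

```text
time: 14.08
tool_pos: [519.1, 21.9, 76.7]
tcp_rot: [3.141, -0.0, 0.255]
contact_force: [-0.6, 0.2, 1.5]
grip_width: 0.7
finger_force: 0.5
```

Emit:
jog_arm(dp=[[0.001,0,0],[0,0,0],[0,0,0]], twist=[0,0,0])

```text
time: 14.45
tool_pos: [520.0, 22.1, 76.7]
tcp_rot: [3.141, -0.0, 0.255]
contact_force: [-1.5, -0.2, 1.2]
grip_width: 0.3
finger_force: 0.6
```

Emit:
jog_arm(dp=[[0.001,0,0],[0,0,0],[0,0,0]], twist=[0,0,0])

```text
time: 14.82
tool_pos: [521.0, 22.4, 76.7]
tcp_rot: [3.141, -0.0, 0.255]
contact_force: [-0.5, -0.7, -0.1]
grip_width: 0.4
finger_force: 0.5
```

Emit:
jog_arm(dp=[[0.001,0,0],[0,0,0],[0,0,0]], twist=[0,0,0])

```text
time: 15.2
tool_pos: [522.0, 22.6, 76.7]
tcp_rot: [3.142, -0.0, 0.255]
contact_force: [-0.6, 0.1, 0.9]
grip_width: 0.3
finger_force: 0.5
```

Emit:
jog_arm(dp=[[0.001,0,0],[0,0,0],[0,0,0]], twist=[0,0,0])

```text
time: 15.58
tool_pos: [522.9, 22.9, 76.7]
tcp_rot: [3.142, -0.0, 0.255]
contact_force: [-0.6, 1.4, 0.9]
grip_width: 0.1
finger_force: 0.5
```

Emit:
jog_arm(dp=[[0.001,0,0],[0,0,0],[0,0,0]], twist=[0,0,0])

```text
time: 15.95
tool_pos: [523.9, 23.2, 76.7]
tcp_rot: [3.142, -0.0, 0.255]
contact_force: [-1.6, 0.2, -0.4]
grip_width: 0.2
finger_force: 0.6
```

Emit:
jog_arm(dp=[[0.001,0,0],[0,0,0],[0,0,0]], twist=[0,0,0])

```text
time: 16.32
tool_pos: [524.9, 23.4, 76.7]
tcp_rot: [3.142, -0.0, 0.255]
contact_force: [-1.5, 0.2, 1.2]
grip_width: 0.8
finger_force: 0.6
```

Emit:
jog_arm(dp=[[0.001,0,0],[0,0,0],[0,0,0]], twist=[0,0,0])

```text
time: 16.7
tool_pos: [525.8, 23.6, 76.7]
tcp_rot: [3.142, -0.0, 0.255]
contact_force: [-1.8, 0.8, 1.3]
grip_width: 0.5
finger_force: 0.7
```

```bash
python3 - <<'E'
from h import *
a=bot.capture("wrist");o=bot.get_obs();print("stand",L(o["tool_pos"]),o["contact_force"])
for r in bot.masks_of("wrist","clamp_knob")[:2]: print(round(r["confidence"],2),r["bbox"],L(ray("wrist",*r["bbox"][:2],107)))
E
```

```text
stand [31.37755933 95.80664686] [-2.36793862  1.75900851  0.13509137]
0.9 [256.4, 201.6, 54.5, 68.6] [60.77135443 95.78507786]
```

Emit:
jog_arm(dp=[[0.001,0,0],[0,0,0],[0,0,0]], twist=[0,0,0])

```text
time: 17.18
tool_pos: [526.3, 23.8, 76.6]
tcp_rot: [-3.141, 0.001, 0.255]
contact_force: [-4.6, -0.4, 2.4]
grip_width: 0.3
finger_force: 2.3
```

Emit:
jog_arm(dp=[[0.001,0,0],[0,0,0],[0,0,0]], twist=[0,0,0])

```text
time: 17.55
tool_pos: [527.1, 24.0, 76.6]
tcp_rot: [-3.141, 0.001, 0.255]
contact_force: [-5.7, -1.0, 2.7]
grip_width: 0.5
finger_force: 2.9
```

The rubber at the end of the short leg is felt, at about 6 N. I back straight away and rise.

Emit:
jog_arm(dp=[[-0.008,0,0],[-0.015,0,0],[-0.02,0,0],[0,0,-0.03],[0,0,-0.04],[0,0,-0.04],[0,0,-0.04],[0,0,0],[0,0,0]], twist=[0,0,0,0,0,0,0,0,0])

```text
time: 18.68
tool_pos: [485.9, 13.2, 226.1]
tcp_rot: [3.142, -0.0, 0.255]
contact_force: [0.9, 0.9, -0.0]
grip_width: 0.5
finger_force: 0.0
```

```bash
python3 - <<'E'
from h import *
a=bot.capture("wrist");b=bot.capture("side");print(bot.get_obs()["contact_force"])
cv2.imwrite("pics/k.png",np.hstack([cv2.resize(a[60:260,100:360],None,fx=1.7,fy=1.7),cv2.resize(b[130:300,190:350],None,fx=2,fy=2)]))
E
```

```text
[-0.74743586 -0.07765409  0.23746073]
```

View pics/k.png

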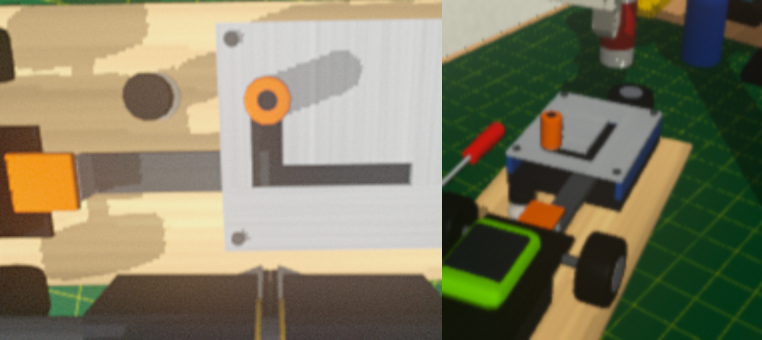

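The knob stands at the end of the short leg (267,100), the claw is over the tail plate, and the jar and car are in place. I hand the job in.

```bash
python3 -c "
from plant import bot
print(bot.close_job())"
```

```text
the job is handed in; nothing more can be done
None
```

The knob was pushed to the corner and then to the end of the short leg, peaking at about 6 N on the rubber; the last pictures show it there with the car and jar in place, and the job is handed in.

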